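# Load a ribbon spool and hold the dispenser lid open for threading

### The job

Load the red ribbon spool in the ribbon dispenser: lower it, without dropping it, over the one bare spindle in the case until it sits on the spindle's foot, and let go. Then take the clear lid, which falls shut by itself, bring it down from fully open to 45 degrees above closed and keep holding it there so that I can lay the ribbon ends in the front slots; finish while still holding the lid, never let it fall shut, and leave the other spools and the craft things as they are.

Things in the scene. Friction and masses are not known exactly. Their poses are not given: they have to be found in the camera images.
- case: Ribbon dispenser, fixed: open birch plywood box 180 mm deep (x), 330 wide (y), 85 tall, walls and floor 8 mm; its front wall (-x, facing the robot) has three open-topped slots. Origin: centre of its underside. On its floor three steel spindles stand in a row along its y axis, 95 mm apart, the middle one at its centre; two carry spools, one (any of them) is bare.
- spindle_bare: The bare steel spindle in the case: foot disc 32 mm across, 3 mm thick, then a 9 mm pin with a tapered tip that ends 66 mm above the origin. Origin: on its axis, under the foot, on the case floor (8 mm above the table). A spool fully home has its underside 3 mm above this origin and 3.5 mm play all round the pin.
- spool_red: The red ribbon spool: white flanges with a ring label in the ribbon colour on top, 50 mm across, 48 mm tall, with a 16 mm bore right through its axis (z). Origin: centre of its underside. 60 to 130 g. Starts upright on the table, left of the case.
- spool_yellow: Yellow ribbon spool: white flanges with a ring label in the ribbon colour on top, 50 mm across, 48 mm tall, with a 16 mm bore right through its axis (z). Origin: centre of its underside. 60 to 130 g. It is already on a spindle in the case and stays there.
- spool_blue: Blue ribbon spool: white flanges with a ring label in the ribbon colour on top, 50 mm across, 48 mm tall, with a 16 mm bore right through its axis (z). Origin: centre of its underside. 60 to 130 g. It is already on a spindle in the case and stays there.
- lid (a joint): Opening angle (rad) of the clear lid: 0 closed and level, 0.785 is 45 degrees; it rests at about 1.85 (its stop, leaning back past upright) at the start. Plate 180 mm deep, 330 wide, up to 7 mm thick, 0.36 to 0.6 kg, hinged on the top of the case's rear (+x) wall; it swings freely and falls shut when let go below 1.5 rad. At 45 degrees it takes 1 to 3 N at the handle.
- lid_handle (a point): Middle of the lid's black bow handle: round bar 10 mm in diameter, 120 mm long, parallel to the hinge (case y), 35 mm beyond the lid's front edge, free room between. Pinch it within 45 mm of its middle; the lid can turn between the fingers. With the lid open it is on top, some 290 mm above the table. Axes turn with the lid: x towards the hinge, y along the bar, z out of the outer face.
- lid_hinge (a point): Middle of the hinge line: 90 mm behind (+x of) the case's centre, 85 mm above the table. At opening angle a the bar's middle lies from here 215 cos a mm towards case -x and 215 sin a mm up, plus 3.5 mm along the outer face's normal (sin a towards +x, cos a up).
- cup_a: A white paper cup standing upside down, 74 mm across at the table, 54 mm at its top, 82 mm tall, with a coloured hoop handle that rises to 118 mm. Origin: centre of its underside. Not part of the job.
- cup_b: A white paper cup standing upside down, 74 mm across at the table, 54 mm at its top, 82 mm tall, with a coloured hoop handle that rises to 118 mm. Origin: centre of its underside. Not part of the job.
- cup_c: A white paper cup standing upside down, 74 mm across at the table, 54 mm at its top, 82 mm tall, with a coloured hoop handle that rises to 118 mm. Origin: centre of its underside. Not part of the job.
- wand: A green stick with an orange hook, 360 mm long, 14 to 18 mm thick, lying flat on the right. Origin: under the middle of the green stick. Not part of the job.
- glue: A white glue bottle with an orange cap, 40 mm across, 110 mm tall. Origin: centre of its underside. Not part of the job.
Things that resemble listed ones, but are neither listed nor needed, are in the scene too. There is more than one size of the spool_blue; the job needs the larger. Leave any yellow look-alike of the cup_b alone.

How it is judged:
By the outcome, as a careful person would: the job done as asked, in the order asked, and still so for the second after the job is handed in, while the arm keeps its last pose, push and grip.
It also fails if it takes over 48 s, if anything falls off the work surface, if the arm or the gripper's body presses on something with over 40 N, if the wrist force passes 120 N, or if a joint passes its speed limit or range.

### The arm

A 6-joint arm with a two-finger parallel gripper is mounted at the origin on the work surface. World frame = base frame: x ahead of the robot, y to its left, z up, the work surface at z = 0. Lengths are in m, angles in degrees, forces in N, time in s.
With the tool pointing down it reaches from about 0.4 to 0.825 m from the base axis. Payload 7 kg.
Tool frame: the origin (TCP) lies at the very end of the fingers, on their centre line; the grasp point (between the pads) lies 19 mm behind it; z points along the fingers, y is the line along which they close (so a half turn about z gives the same grasp; the last joint's range is limited). The gripper opens to 88 mm and grips with 3 to 60 N. Pads are 19 mm wide; open, the fingers measure 130 mm over their backs; the gripper's body (78 mm by 193 mm) begins 47 mm behind the grasp point.
Start: joints at [-49.899, 20.546, 0.682, 0, -70.136, -16.507], TCP at [0.27, -0.619, 0.198] pointing down, gripper open.
Joint ranges: [-176.03, 176.03], [-82.01, 121.73], [-58.28, 71.71], [-173.87, 95.51], [-174.79, -0.11], [-173.66, 173.66]. Speed limits (degrees/s): [136.94, 136.94, 172.46, 180, 180, 180].

### API

Orientations are given as [roll, pitch, yaw] about the fixed x, y, z axes, in that order (R = Rz(yaw) Ry(pitch) Rx(roll)).
In Python, from plant import get_obs, snapshot, camera_params, close_job, boxes_of, cut_out, landmark_of gives the robot as it stands.
- The arm moves only by the shell command python3 -m inch 'ROWS' [OPENING]. ROWS is text: rows parted by semicolons, each of 6 numbers parted by spaces: the shift along the tool's x, y, z in units of 30 cm (1.0 is 30 cm), then the turn, a rotation vector about the tool's x, y, z in units of pi rad (1.0 is pi rad). A call has 1 to 10 rows; each row is the pose to reach, as a shift and turn from the pose commanded when the call began, along the tool's axes at that moment, turning the shorter way round; what a row does not reach only later rows make up. A row lasts 1/12 s, in which the tool goes at most 41.7 mm and 7.16 degrees, less where a joint would pass 70% of its speed; a pose out of reach is approached as far as the arm can. A call with a number of a shift or a turn outside -1 to 1 is refused whole. A call with a gripper value outside its range is refused whole. OPENING is the closure, from -1 (fully open) to 1 (shut), set as the call begins (- or left out, the last holds). The fingers move at their own pace and stop on an object; the grip force is fixed at half the most. Time passes only in rows, so rows that repeat a pose let the fingers close. It gives the time, the measured TCP pose, the force, the opening and the grip force at its end, in the units of the state.
- get_obs(): the state, without advancing time (a new reading comes with each control period).
- snapshot(name): name is "scene" or "top" or "wrist"; returns the picture (384x512x3 uint8, red, green, blue); there is no depth.
- camera_params(name): a dict with "mtx" (3x3 intrinsics, pixels), "k1" (the pictures are not rectified: a ray, as slopes to the right and down, at radius r is drawn at 1 + k1 r^2 times it, then the intrinsics apply), "rvec" (rotation vector, rad) and "tvec" (3), from world to camera coordinates, as OpenCV has them. Camera axes: x right, y down, z forward; pixel columns grow to the right and rows downward; lengths in m; the calibration is good to about 2 mm. A picture is of the moment at which its call begins: read the wrist's pose just before it. camera_params takes no time and is no camera call; for the wrist camera it gives the pose at the moment of the call.
- close_job(): hands the job in; it is judged then, once.
Trained networks look in the newest picture that a camera, given by its name, has taken for a name from the list of things; names that differ only in an ending like _2 or _b are one class to them, and where a whole thing is asked for, a point or a joint stands for the part that bears it (a point fixed in the world has none). Each returns a list of dicts, best first, with "p" (0 to 1); they miss things now and then, are a little off and sometimes report something else, mostly with a low value. They report only what shows in the picture. A call takes as long as a camera call. They do not tell look-alikes from the thing itself.
- boxes_of(camera, thing): "rect" ([left, top, width, height] in pixels, round what is visible of it).
- cut_out(camera, thing): "pixels" (384x512 bool, what is visible of it) and "rect" ([left, top, width, height] in pixels, round what is visible of it).
- landmark_of(camera, thing): "uv" ([column, row] in pixels: a listed point, or the origin of a listed thing).
The state is a dict: "clock": time; "joint_pos": joint angles; "qvel": joint speeds; "tau": joint torques, N m; "tool_pos": TCP position; "orientation": TCP orientation; "force": force on the tool from outside, world axes, zero at the start; "moment": the same for the moment, N m; "opening": finger opening in m; "gripper_force": force on a finger pad.
Only numpy, scipy, OpenCV 4.12 (cv2) and the standard library are available. Lean on these libraries where they do the work, as an engineer would, in place of code of your own. Each camera call takes 0.05 s, during which the arm holds its last target. There are 200 camera calls.

## Working session

There is one attempt and no reset: what is moved stays moved. The work goes in short steps, Python scripts to look and compute and a shell command to move; the robot and the scene stay as the last step left them, time stands still between calls to the robot, and variables do not carry over. Pictures are saved under pics/ and viewed, at most 10 in all, crops included, and the job is handed in when it is done.

```bash
ls; mkdir -p pics
cat > h.py <<'E'
import numpy as np, cv2
from scipy.spatial.transform import Rotation as R
from plant import *
def ray(cam,uv,P=None):
    P=P or camera_params(cam); K=np.array(P["mtx"]);k=P["k1"]
    u=np.array([(uv[0]-K[0,2])/K[0,0],(uv[1]-K[1,2])/K[1,1]]);s=u.copy()
    for _ in range(30): s=u/(1+k*(s@s))
    Rm=cv2.Rodrigues(np.array(P["rvec"],float))[0];t=np.array(P["tvec"],float).ravel()
    return -Rm.T@t, Rm.T@np.array([s[0],s[1],1])
def onz(cam,uv,z,P=None):
    c,d=ray(cam,uv,P); return c+d*(z-c[2])/d[2]
def proj(cam,X,P=None):
    P=P or camera_params(cam);K=np.array(P["mtx"]);Rm=cv2.Rodrigues(np.array(P["rvec"],float))[0]
    c=Rm@np.array(X,float)+np.array(P["tvec"],float).ravel();s=c[:2]/c[2];s=s*(1+P["k1"]*(s@s))
    return np.array([K[0,0]*s[0]+K[0,2],K[1,1]*s[1]+K[1,2]])
def rows(targets):
    "world (pos, rpy) -> row relative to current measured pose"
    o=get_obs();Rc=R.from_euler('xyz',o["orientation"],degrees=True);p=np.array(o["tool_pos"])
    for q,e in targets:
        d=Rc.inv().apply(np.array(q)-p)/0.3; r=(Rc.inv()*R.from_euler('xyz',e,degrees=True)).as_rotvec()/np.pi
        print(np.round(np.r_[d,r],4))
E
python3 - <<'E'
from h import *
np.set_printoptions(precision=3,suppress=True)
o=get_obs();print(o)
ims=[]
for c in("scene","top"):
    im=snapshot(c)[:,:,::-1].copy();P=camera_params(c);print(c,ray(c,(256,192)))
    for n in("case","spindle_bare","spool_red","spool_blue","spool_yellow","lid_handle","lid_hinge","cup_a","wand","glue"):
        for r in landmark_of(c,n)[:5]:
            z={'lid_handle':.29,'lid_hinge':.085,'spindle_bare':.008}.get(n,0.011 if n in('spool_blue','spool_yellow') else 0)
            print(c,n,round(r["p"],2),np.round(r["uv"]),onz(c,r["uv"],z))
    cv2.imwrite(f"pics/{c}0.png",im)
E
```

```text
pics
{'clock': 0.0, 'joint_pos': array([-49.899,  20.591,   0.634,  -0.021, -70.136, -16.506]), 'qvel': array([-0.002,  0.014, -0.116,  0.035, -0.06 ,  0.015]), 'tau': array([ -0.002, -58.272,  29.305,   6.997,   0.007,  -0.   ]), 'tool_pos': array([ 0.27 , -0.618,  0.197]), 'orientation': array([ 179.904,   -0.007, -156.412]), 'force': array([ 0.506, -0.426, -0.172]), 'moment': array([ 0.057, -0.018, -0.025]), 'gripper_force': 0.0, 'opening': 0.08746333191116702}
scene (array([ 1.093, -0.093,  0.995]), array([-0.483,  0.055, -0.874]))
scene case 0.6 [211. 196.] [ 0.543 -0.168  0.   ]
scene spindle_bare 0.64 [201. 209.] [ 0.588 -0.197  0.008]
scene spindle_bare 0.5 [182. 189.] [ 0.515 -0.253  0.008]
scene spool_blue 0.73 [209. 191.] [ 0.531 -0.172  0.011]
scene spool_blue 0.59 [236. 147.] [ 0.377 -0.08   0.011]
scene spool_yellow 0.6 [245. 195.] [ 0.555 -0.064  0.011]
scene lid_handle 0.56 [190. 189.] [ 0.682 -0.189  0.29 ]
scene lid_hinge 0.91 [207. 208.] [ 0.626 -0.174  0.085]
scene lid_hinge 0.27 [209. 192.] [ 0.579 -0.166  0.085]
scene cup_a 0.84 [340. 188.] [ 0.553  0.229 -0.   
[... 598 characters left out ...]
39. 216.] [0.491 0.339 0.   ]
top spool_blue 0.67 [283. 206.] [ 0.537 -0.155  0.011]
top spool_blue 0.58 [264. 255.] [ 0.37  -0.092  0.011]
top spool_blue 0.58 [297. 143.] [ 0.763 -0.204  0.011]
top spool_blue 0.51 [281. 207.] [ 0.534 -0.149  0.011]
top spool_yellow 0.74 [257. 202.] [ 0.55  -0.065  0.011]
top lid_handle 0.61 [296. 142.] [ 0.68  -0.172  0.29 ]
top lid_hinge 0.97 [290. 175.] [ 0.629 -0.173  0.085]
top cup_a 0.96 [175. 193.] [0.575 0.221 0.   ]
top cup_a 0.92 [197. 148.] [0.74  0.152 0.   ]
top cup_a 0.86 [114. 170.] [0.652 0.442 0.   ]
top cup_a 0.77 [152. 164.] [0.679 0.307 0.   ]
top wand 0.6 [389. 246.] [ 0.408 -0.527  0.   ]
top glue 0.44 [354. 184.] [ 0.623 -0.409  0.   ]
```

View pics/scene0.png

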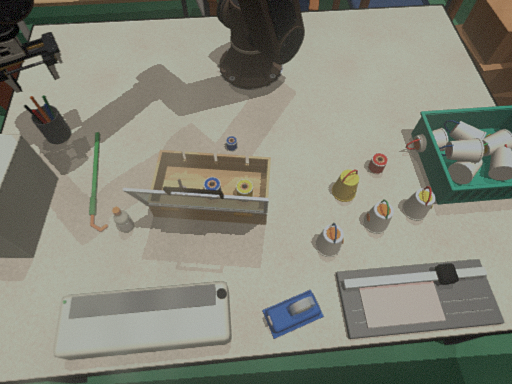

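View pics/top0.png

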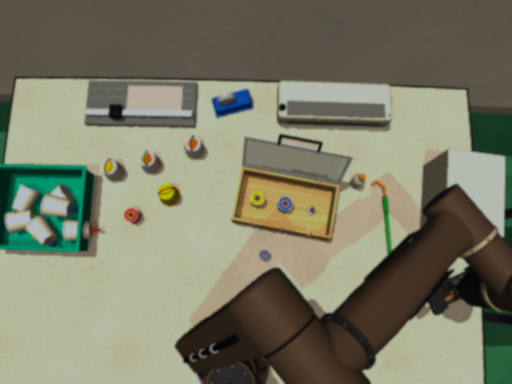

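The scene view shows the case around (213,187), with yellow (245,188) and blue (212,187) loaded, the bare spindle around (182,187), and the lid open behind. The small blue spool at (231,143) is the look-alike. The only red-labelled spool is at scene (378,163) / top (133,215). The red thing at scene (410,145) looks like a tool next to the green bin. I'll confirm this in one enlarged crop.

Run:
```python
from h import *
np.set_printoptions(precision=4,suppress=True)
a=cv2.imread("pics/scene0.png");b=cv2.imread("pics/top0.png")
f=lambda im,x,y,w,h:cv2.resize(im[y:y+h,x:x+w],(400,300),interpolation=cv2.INTER_CUBIC)
cv2.imwrite("pics/crop.png",np.vstack([np.hstack([f(a,340,125,88,66),f(a,150,135,128,96)]),np.hstack([f(b,85,180,88,66),f(b,225,130,136,102)])]))
for c in("scene","top"):
    snapshot(c)
    for r in cut_out(c,"spool_red")[:3]:
        m=r["pixels"];v,u=np.nonzero(m);print(c,"red",r["p"],r["rect"],m.sum(),onz(c,(u.mean(),v.mean()),.03))
    print([ (r["p"],onz(c,r["uv"],0)) for r in landmark_of(c,"spool_red")])
```

```text
scene red 0.89 [366.8, 154.7, 24.5, 19.9] 340 [0.4896 0.3553 0.03  ]
scene red 0.15 [121.9, 150.1, 148.4, 77.0] 7583 [ 0.5299 -0.1759  0.03  ]
[(0.78, array([0.4905, 0.3418, 0.    ]))]
top red 0.73 [125.0, 209.5, 15.9, 16.6] 196 [0.4881 0.3577 0.03  ]
[(0.56, array([0.493 , 0.3531, 0.    ]))]
```

View pics/crop.png

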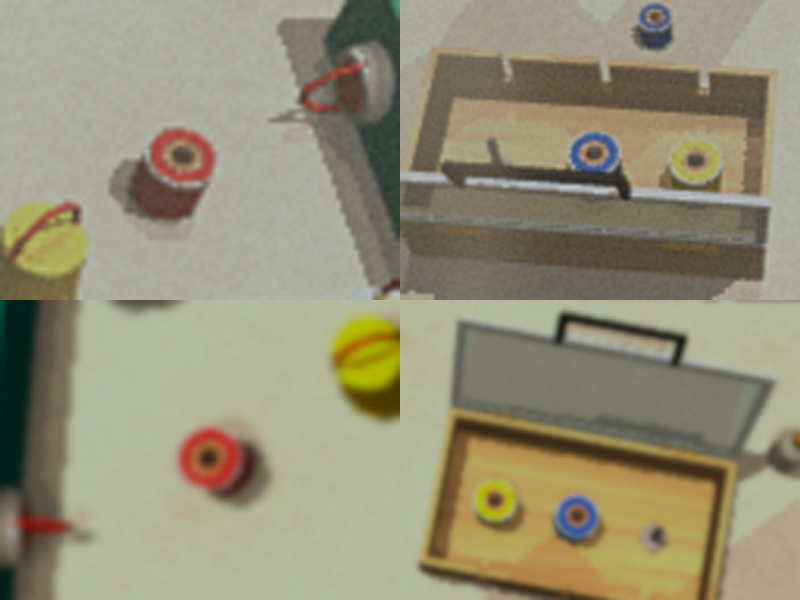

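The crop shows the red-labelled, ribbon-wound spool on the table at scene (378,163) / top (133,215). The other red thing is a hoop handle on a cup in the bin. The bare pin is at the right (-y) end of the case, at top (311,209). The red spool is at about (0.489, 0.356). First I'll move over the case for a close look with the wrist camera.

```bash
python3 -m inch '0 0 -.3 0 0 0;-.1 .1 -.5 0 0 0;-.57 .55 -.54 0 0 .176;-.57 .55 -.54 0 0 .176;-.57 .55 -.54 0 0 .176;-.57 .55 -.54 0 0 .176;-.57 .55 -.54 0 0 .176;-.57 .55 -.54 0 0 .176'
python3 - <<'E'
from h import *
rows([([.44,-.18,.38],[180,0,172])])
o=get_obs();c,d=ray("wrist",(256,192));Rc=R.from_euler('xyz',o["orientation"],degrees=True)
print("cam in tool",Rc.inv().apply(c-o["tool_pos"]),Rc.inv().apply(d))
E
```

```text
clock: 2.07
tool_pos: [0.3613, -0.3969, 0.3612]
orientation: [-180.0, 0.1, 171.7]
force: [1.1, 0.0, 0.5]
opening: 0.0878
gripper_force: 0.0
[-1.550e-01  7.532e-01 -6.290e-02 -2.000e-04  5.000e-04 -1.800e-03]
cam in tool [ 0.0812313   0.00100104 -0.18686629] [-0.32128953 -0.00358949  0.94732024]
```

```bash
python3 -m inch '-.155 .753 -.06 0 0 0;-.155 .753 -.06 0 0 0;-.155 .753 -.06 0 0 0;-.155 .753 -.06 0 0 0;-.155 .753 -.06 0 0 0;-.155 .753 -.06 0 0 0;-.155 .753 -.06 0 0 0;-.155 .753 -.06 0 0 0'
python3 - <<'E'
from h import *
np.set_printoptions(precision=4,suppress=True)
P=camera_params("wrist");im=snapshot("wrist")[:,:,::-1].copy();print(get_obs()["tool_pos"])
cv2.imwrite("pics/w1.png",cv2.resize(im,(768,576)))
for n,z in(("case",0),("spindle_bare",.008),("spool_blue",.011),("spool_yellow",.011),("lid_hinge",.085),("lid_handle",.292)):
    for r in landmark_of("wrist",n)[:3]: print(n,round(r["p"],2),np.round(r["uv"],1),onz("wrist",r["uv"],z,P))
E
```

```text
clock: 2.73
tool_pos: [0.439, -0.1806, 0.378]
orientation: [180.0, 0.0, 172.1]
force: [-0.4, -0.3, -0.6]
opening: 0.0878
gripper_force: 0.0
[ 0.4387 -0.1814  0.3778]
case 0.81 [273.3 184.3] [ 0.536  -0.1566  0.    ]
spindle_bare 0.49 [230.1 183.5] [ 0.5188 -0.2494  0.008 ]
spool_blue 0.9 [274.9 188.5] [ 0.5425 -0.1546  0.011 ]
spool_blue 0.63 [294.8  99.1] [ 0.3632 -0.0933  0.011 ]
spool_yellow 0.93 [318.3 188.3] [ 0.5551 -0.0608  0.011 ]
lid_hinge 0.95 [274.1 242.2] [ 0.6306 -0.1713  0.085 ]
```

View pics/w1.png

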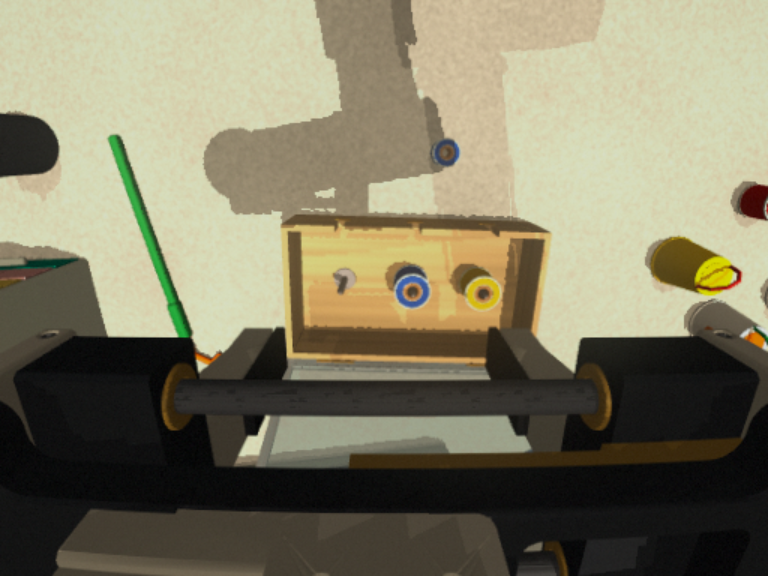

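The wrist view shows the case with yellow (483,293), blue (412,292) and the bare pin with its foot at (345,275), tip about (340,290). The case's rim corners also show. I'll fit the case pose to all of these.

Run:
```python
from h import *
from scipy.optimize import least_squares
np.set_printoptions(precision=4,suppress=True)
im=cv2.imread("pics/w1.png");P=camera_params("wrist")
o=get_obs();print(o["tool_pos"])
pts=[((-.09,-.165,.085),(282,217)),((-.09,.165,.085),(550,232)),((.09,-.165,.085),(287,361)),((0,0,.059),(412,292)),((0,.095,.059),(483,293)),((0,-.095,.074),(340,290)),((0,-.095,.011),(345,273))]
def X(q,p):
    c,s=np.cos(q[2]),np.sin(q[2]);return np.array([q[0]+c*p[0]-s*p[1],q[1]+s*p[0]+c*p[1],p[2]])
for p,u in pts: print(p,onz("wrist",np.array(u)/1.5,p[2],P))
f=lambda q:np.concatenate([proj("wrist",X(q,p),P)-np.array(u)/1.5 for p,u in pts])
s=least_squares(f,[.54,-.16,-.14],loss='soft_l1');print(s.x,np.degrees(s.x[2]),f(s.x).reshape(-1,2))
q=s.x;print("spindle",X(q,(0,-.095,.008)),"hinge",X(q,(.09,0,.085)),"bar open",X(q,(.09+.215*.2756+.0034,0,.085+.2067-.001)))
# top-camera check
for p,u in [((0,0,.059),0),((0,-.095,.074),0),((.1497,0,.291),0)]: print("top proj",proj("top",X(q,p)),"scene proj",proj("scene",X(q,p)))
```

```text
[ 0.4383 -0.1826  0.3776]
(-0.09, -0.165, 0.085) [ 0.4125 -0.303   0.085 ]
(-0.09, 0.165, 0.085) [0.4763 0.0155 0.085 ]
(0.09, -0.165, 0.085) [ 0.6025 -0.3386  0.085 ]
(0, 0, 0.059) [ 0.5382 -0.1603  0.059 ]
(0, 0.095, 0.059) [ 0.5532 -0.0664  0.059 ]
(0, -0.095, 0.074) [ 0.517  -0.2521  0.074 ]
(0, -0.095, 0.011) [ 0.513  -0.2509  0.011 ]
[ 0.535  -0.1592 -0.1879] -10.763788724707549 [[-0.4129  1.8848]
 [ 2.3024  0.2376]
 [-0.8106 -4.4119]
 [ 0.3412 -1.6009]
 [ 0.2842 -0.2791]
 [-0.1991  0.1607]
 [-0.3695  1.9667]]
spindle [ 0.5172 -0.2525  0.008 ] hinge [ 0.6234 -0.176   0.085 ] bar open [ 0.6849 -0.1877  0.2907]
top proj [285.0374 204.5223] scene proj [211.7562 183.444 ]
top proj [313.5325 209.7307] scene proj [178.571  178.0043]
top proj [301.5568 141.8938] scene proj [191.4141 188.5513]
```

```bash
python3 -m inch '.04 .95 .2 0 0 .206;.04 .95 .2 0 0 .206;.04 .95 .2 0 0 .206;.04 .95 .2 0 0 .206;.04 .95 .2 0 0 .206;.04 .95 .2 0 0 .206;.04 .95 .2 0 0 .206'
python3 -c "
from h import *
print(get_obs()['tool_pos']);rows([([.489,.356,.15],[180,0,135])])"
```

```text
clock: 3.67
tool_pos: [0.4636, 0.0679, 0.3252]
orientation: [179.9, 0.0, 134.4]
force: [1.0, 0.5, 1.0]
opening: 0.0876
gripper_force: 0.0
[0.46363406 0.06785781 0.32515157]
[ 6.278e-01  7.315e-01  5.842e-01  3.000e-04  1.000e-04 -3.500e-03]
```

```bash
python3 -m inch '.54 .64 .25 0 0 0;.54 .64 .25 0 0 0;.54 .64 .25 0 0 0;.54 .64 .25 0 0 0;.54 .64 .25 0 0 0;.54 .64 .25 0 0 0;.54 .64 .58 0 0 0;.54 .64 .58 0 0 0;.54 .64 .58 0 0 0;.54 .64 .58 0 0 0'
python3 - <<'E'
from h import *
np.set_printoptions(precision=4,suppress=True)
P=camera_params("wrist");im=snapshot("wrist")[:,:,::-1].copy();o=get_obs();print(o["tool_pos"],o["orientation"])
cv2.imwrite("pics/w2.png",im)
hsv=cv2.cvtColor(im,cv2.COLOR_BGR2HSV)
for r in cut_out("wrist","spool_red")[:2]:
    m=r["pixels"];print(r["p"],r["rect"],m.sum())
for r in landmark_of("wrist","spool_red")[:2]: print(r["p"],r["uv"],onz("wrist",r["uv"],0,P))
print("proj exp",proj("wrist",[.489,.356,.048],P))
E
```

```text
clock: 4.5
tool_pos: [0.5268, 0.2643, 0.1562]
orientation: [179.7, -3.4, 137.8]
force: [-0.0, 0.2, 1.4]
opening: 0.0876
gripper_force: 0.0
[0.5254 0.2649 0.1538] [179.908   -3.5346 137.8257]
0.58 [273.8, 74.7, 48.0, 47.8] 1669
proj exp [295.5447 101.219 ]
```

View pics/w2.png

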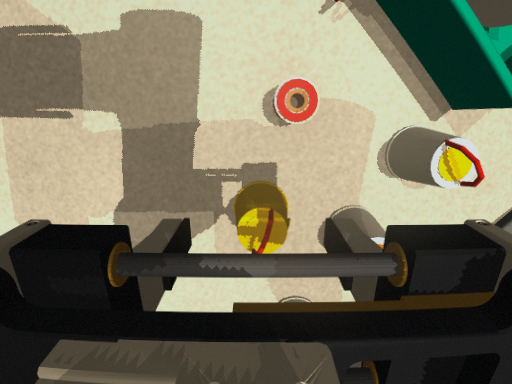

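The wrist view shows the red spool at (297,100) and the yellow look-alike cup at (262,220), close to the tool. The arm stopped short and slightly tilted, so I'll check the joints.

Run:
```python
from h import *
np.set_printoptions(precision=4,suppress=True)
o=get_obs();print(o["clock"],o["joint_pos"],o["qvel"],o["tool_pos"],o["orientation"])
print(onz("wrist",(297,100),.048))
```

```text
4.65 [  43.1278   14.9142  -11.2385   -3.7741  -63.897  -173.5942] [-0.2159 -2.1789  2.03    1.0706 -0.6722  0.0272] [0.527  0.2644 0.1582] [179.72    -3.3771 137.8793]
[0.4894 0.3583 0.048 ]
```

Joint 6 hit its range limit (yaw = q1+q6-90). A yaw of 172 is reachable at both the spool and the spindle and clears the cups, so I'll use it.

```bash
python3 -c "
from h import *
rows([([.527,.264,.18],[180,0,155]),([.4892,.357,.16],[180,0,172])])"
```

```text
[ 0.0035 -0.0007 -0.0725  0.0043 -0.0184 -0.0951]
[ 0.3004  0.1443  0.0125  0.0071 -0.0177 -0.1895]
```

```bash
python3 -m inch '0 0 -.07 .004 -.018 -.095;.15 .07 -.05 .004 -.018 -.095;.15 .07 -.05 .004 -.018 -.1;.3 .144 .012 .007 -.018 -.19;.3 .144 .012 .007 -.018 -.19;.3 .144 .012 .007 -.018 -.19;.3 .144 .012 .007 -.018 -.19;.3 .144 .012 .007 -.018 -.19'
python3 - <<'E'
from h import *
np.set_printoptions(precision=4,suppress=True)
P=camera_params("wrist");snapshot("wrist");o=get_obs();print(o["joint_pos"],o["tool_pos"],o["orientation"])
for r in cut_out("wrist","spool_red")[:1]:
    m=r["pixels"];print(r["p"],r["rect"],m.sum())
im=snapshot("wrist").astype(int);red=((im[...,0]>120)&(im[...,1]<90)&(im[...,2]<90)&m).astype(np.uint8)
v,u=np.nonzero(red);e=cv2.fitEllipse(np.c_[u,v][cv2.convexHull(np.c_[u,v].astype(np.int32),returnPoints=False).ravel()].astype(np.float32));print(e,onz("wrist",e[0],.048,P))
c=onz("wrist",e[0],.048,P);print(cv2.__version__)
rows([([c[0],c[1],.021],[180,0,172])])
E
```

```text
clock: 5.32
tool_pos: [0.4902, 0.3577, 0.1631]
orientation: [179.8, 0.2, 172.0]
force: [-0.3, 0.1, 0.2]
opening: 0.0878
gripper_force: 0.0
[  54.5913   15.3588  -11.4874    0.0986  -62.8369 -152.6764] [0.4902 0.3575 0.1629] [179.7588   0.2236 171.9591]
0.56 [238.9, 146.1, 41.4, 47.3] 1595
((255.1005401611328, 170.2555694580078), (36.457176208496094, 44.08841323852539), 166.6935577392578) [0.4852 0.3578 0.048 ]
4.12.0
[ 0.018  -0.0024  0.4716  0.0012  0.0011 -0.0002]
```

```bash
python3 -m inch '.01 -.002 .13 0 0 0;.01 -.002 .26 0 0 0;.01 -.002 .37 0 0 0;.01 -.002 .44 0 0 0;.01 -.002 .47 0 0 0;.01 -.002 .47 0 0 0;.01 -.002 .47 0 0 0'
python3 -m inch '0 0 0 0 0 0;0 0 0 0 0 0;0 0 0 0 0 0;0 0 0 0 0 0;0 0 0 0 0 0;0 0 0 0 0 0' 1
```

```text
clock: 6.05
tool_pos: [0.4876, 0.358, 0.0213]
orientation: [179.8, 0.2, 172.1]
force: [0.1, -0.1, 0.3]
opening: 0.0877
gripper_force: 0.0
clock: 6.55
tool_pos: [0.4868, 0.358, 0.0209]
orientation: [179.8, 0.2, 172.1]
force: [-0.0, -0.5, -0.0]
opening: 0.053
gripper_force: 0.0
```

```bash
python3 -m inch '0 0 0 0 0 0;0 0 0 0 0 0;0 0 -.03 0 0 0;0 0 -.1 0 0 0;0 0 -.2 0 0 0;0 0 -.3 0 0 0;0 0 -.4 0 0 0;0 0 -.5 0 0 0;0 0 -.55 0 0 0;0 0 -.55 0 0 0'
```

```text
clock: 7.38
tool_pos: [0.488, 0.3589, 0.191]
orientation: [179.5, 0.4, 172.1]
force: [0.8, -0.5, 0.8]
opening: 0.0005
gripper_force: 0.0
```

Run:
```python
from h import *
np.set_printoptions(precision=4,suppress=True)
P=camera_params("wrist");im=snapshot("wrist")[:,:,::-1].copy();o=get_obs();print(o["tool_pos"])
cv2.imwrite("pics/w3.png",im)
for r in landmark_of("wrist","spool_red")[:2]: print(r["p"],r["uv"],onz("wrist",r["uv"],0,P))
snapshot("top")
for r in landmark_of("top","spool_red")[:2]: print(r["p"],r["uv"],onz("top",r["uv"],0))
```

```text
[0.4871 0.3583 0.1885]
0.74 [254.1, 161.5] [0.4899 0.3573 0.    ]
0.37 [137.8, 212.9] [0.503  0.3451 0.    ]
```

View pics/w3.png

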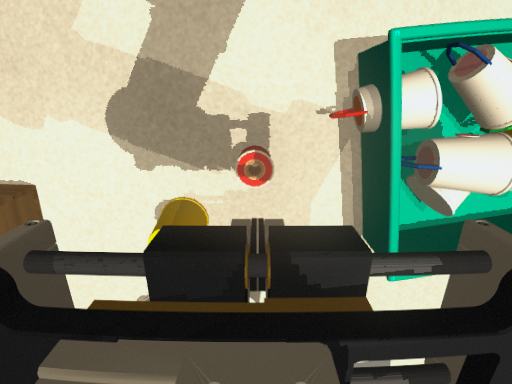

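The spool is still standing where it was, at (254,165) in the picture and about (0.490,0.357), so I lifted before the grip had formed. I'll retry with a longer dwell.

```bash
python3 -m inch '0 0 0 0 0 0;0 0 0 0 0 0;0 0 0 0 0 0;0 0 0 0 0 0;0 0 0 0 0 0;0 0 0 0 0 0;0 0 0 0 0 0' -1
python3 -c "
from h import *
rows([([.489,.3575,.021],[180,0,172])]);print(get_obs()['opening'])"
```

```text
clock: 8.17
tool_pos: [0.4863, 0.3574, 0.1854]
orientation: [179.9, 0.1, 172.1]
force: [0.6, 0.9, -0.9]
opening: 0.042
gripper_force: 0.0
[-7.60e-03  1.00e-04  5.48e-01  8.00e-04  8.00e-04  5.00e-04]
0.042009297505437034
```

```bash
python3 -m inch '0 0 0 0 0 0;0 0 0 0 0 0;0 0 0 0 0 0;0 0 .05 0 0 0;-.006 0 .13 0 0 0;-.006 0 .25 0 0 0;-.006 0 .37 0 0 0;-.006 0 .48 0 0 0;-.006 0 .547 0 0 0;-.006 0 .547 0 0 0'
python3 -m inch '0 0 0 0 0 0;0 0 0 0 0 0;0 0 0 0 0 0;0 0 0 0 0 0;0 0 0 0 0 0;0 0 0 0 0 0;0 0 0 0 0 0;0 0 0 0 0 0;0 0 0 0 0 0' 1
```

```text
clock: 9.0
tool_pos: [0.4862, 0.3549, 0.0166]
orientation: [-179.8, -0.1, 172.0]
force: [-0.5, -0.8, 0.2]
opening: 0.0876
gripper_force: 0.0
clock: 9.75
tool_pos: [0.4886, 0.3576, 0.0215]
orientation: [179.8, 0.2, 172.1]
force: [-0.2, -0.1, -0.4]
opening: 0.0333
gripper_force: 0.0
```

Run:
```python
from h import *
np.set_printoptions(precision=4,suppress=True)
P=camera_params("wrist");im=snapshot("wrist")[:,:,::-1].copy();o=get_obs();print(o["tool_pos"],o["opening"],o["gripper_force"])
b=snapshot("top")[:,:,::-1];a=snapshot("scene")[:,:,::-1]
f=lambda im,x,y,w,h:cv2.resize(im[y:y+h,x:x+w],(400,300),interpolation=cv2.INTER_CUBIC)
cv2.imwrite("pics/w4.png",np.vstack([np.hstack([f(a,320,90,120,90),f(b,75,170,120,90)]),np.hstack([cv2.resize(im,(400,300)),f(im,170,100,180,135)])]))
print(proj("wrist",o["tool_pos"],P),proj("scene",o["tool_pos"]),proj("top",o["tool_pos"]))
```

```text
[0.4885 0.3575 0.0214] 0.029286845995322545 0.0
[255.5675 214.2956] [377.5827 164.1113] [132.425  216.1144]
```

View pics/w4.png

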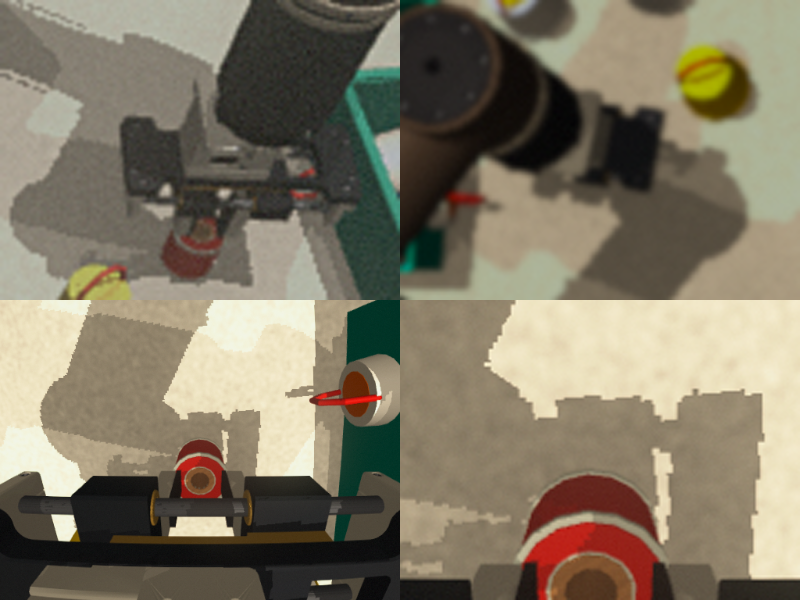

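```bash
python3 -m inch '0 0 0 0 0 0;0 0 0 0 0 0;0 0 0 0 0 0'
python3 - <<'E'
from h import *
np.set_printoptions(precision=4,suppress=True)
P=camera_params("wrist");im=snapshot("wrist")[:,:,::-1].copy();o=get_obs();print(o["tool_pos"],o["opening"],o["gripper_force"],o["tau"])
for z in(0,.021,.048): print(z,proj("wrist",[.4885,.3575,z],P),[proj("wrist",[.4885,.3575+s,z],P)[0] for s in(-.025,.025)])
cv2.imwrite("pics/w5.png",cv2.resize(im[150:300,150:350],(800,600),interpolation=cv2.INTER_CUBIC))
E
```

```text
clock: 10.15
tool_pos: [0.4885, 0.3576, 0.0213]
orientation: [179.9, 0.1, 172.1]
force: [0.2, -0.6, -0.9]
opening: 0.0028
gripper_force: 0.0
[0.4885 0.3576 0.0213] 0.0011564970095951246 0.0 [ -0.0004 -55.1193  22.3323   5.2489  -0.0586  -0.0003]
0 [255.6048 203.9979] [np.float64(225.96256651135968), np.float64(285.51490691519746)]
0.021 [255.5471 214.1617] [np.float64(223.01313299310624), np.float64(288.4091525415901)]
0.048 [255.4544 230.5738] [np.float64(218.27079295728208), np.float64(293.0781251734507)]
```

View pics/w5.png

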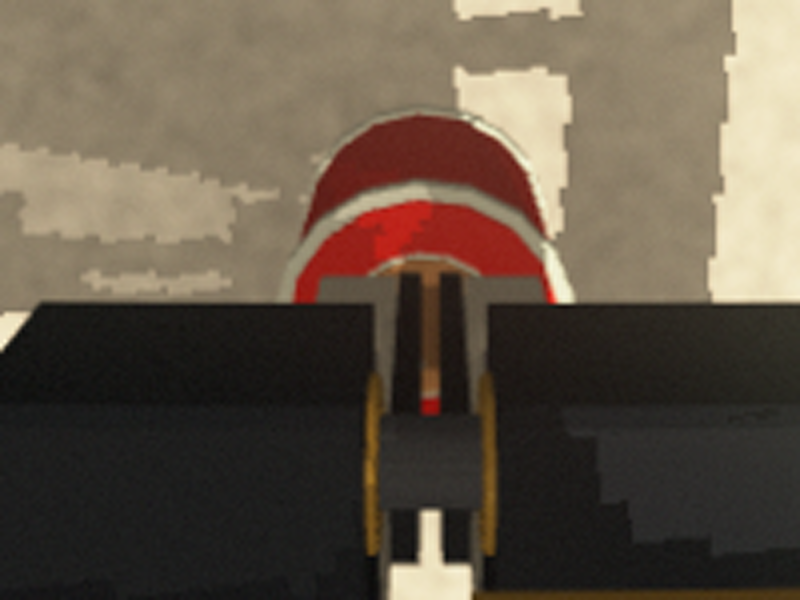

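The fingers closed over the spool: in the picture they cover the ring and meet at (256,225). Open, the 88 mm gap spans 135 px (1.53 px/mm), against 1.31 px/mm expected at the reported TCP. Their row position fits the same thing: the physical fingertips end about 30 mm behind the reported TCP. I'll open, go about 30 mm deeper while watching the force, and grip again.

```bash
python3 -m inch '0 0 0 0 0 0;0 0 0 0 0 0;0 0 0 0 0 0;0 0 0 0 0 0;0 0 0 0 0 0;0 0 0 0 0 0;0 0 0 0 0 0;0 0 0 0 0 0;0 0 0 0 0 0;0 0 0 0 0 0' -1
python3 -m inch '0 0 0 0 0 0;0 0 0 0 0 0;0 0 .02 0 0 0;0 0 .04 0 0 0;0 0 .06 0 0 0;0 0 .06 0 0 0'
```

```text
clock: 11.03
tool_pos: [0.4885, 0.3576, 0.0214]
orientation: [179.8, 0.2, 172.1]
force: [0.4, -0.8, -0.2]
opening: 0.0625
gripper_force: 0.0
clock: 11.53
tool_pos: [0.4878, 0.3567, 0.0015]
orientation: [180.0, 0.1, 172.1]
force: [-1.3, -0.0, -1.1]
opening: 0.0875
gripper_force: 0.0
```

```bash
python3 -m inch '0 0 .02 0 0 0;0 0 .033 0 0 0;0 0 .033 0 0 0;0 0 .033 0 0 0;0 0 .033 0 0 0' 1
python3 -m inch '0 0 0 0 0 0;0 0 0 0 0 0;0 0 0 0 0 0;0 0 0 0 0 0'
```

```text
clock: 11.95
tool_pos: [0.4887, 0.3577, -0.0064]
orientation: [179.8, 0.2, 172.1]
force: [0.2, -0.5, -0.4]
opening: 0.0597
gripper_force: 0.0
clock: 12.28
tool_pos: [0.4887, 0.3578, -0.0062]
orientation: [179.8, 0.2, 172.1]
force: [0.3, 1.0, 0.5]
opening: 0.0486
gripper_force: 30.0
```

Gripped: 48.6 mm opening, 30 N. Now I'll lift and carry it towards the spindle.

```bash
python3 -m inch '0 0 -.03 0 0 0;0 0 -.1 0 0 0;0 0 -.2 0 0 0;0 -.06 -.3 0 0 0;0 -.18 -.4 0 0 0;0 -.3 -.45 0 0 0;-.05 -.42 -.5 0 0 0;-.08 -.54 -.53 0 0 0;-.1 -.66 -.55 0 0 0;-.12 -.75 -.55 0 0 0'
python3 -m inch '-.05 -.12 0 0 0 .0155;-.1 -.24 0 0 0 .0155;-.14 -.36 0 0 0 .0155;-.18 -.48 0 0 0 .0155;-.2 -.6 0 0 0 .0155;-.22 -.72 0 0 0 .0155;-.24 -.83 0 0 0 .0155;-.25 -.9 0 0 0 .0155;-.25 -.95 0 0 0 .0155;-.25 -.95 0 0 0 .0155'
python3 -c "
from h import *
print(get_obs()['joint_pos']);rows([([.517,-.2525,.15],[180,0,169.2])])"
```

```text
clock: 13.12
tool_pos: [0.4929, 0.1273, 0.1604]
orientation: [179.7, 0.3, 172.1]
force: [1.3, 0.7, -0.1]
opening: 0.0484
gripper_force: 30.0
clock: 13.95
tool_pos: [0.5272, -0.1657, 0.1577]
orientation: [179.9, 0.1, 169.1]
force: [0.3, 0.6, -1.3]
opening: 0.0486
gripper_force: 30.0
[   2.77456901   10.7524227   -18.25543189   -0.12992307  -60.84279251
 -103.56461515]
[-0.0212 -0.2907  0.025   0.0008  0.0007 -0.0003]
```

Run:
```python
from h import *
np.set_printoptions(precision=4,suppress=True)
o=get_obs();P=camera_params("wrist");im=snapshot("wrist")[:,:,::-1].copy();t=o["tool_pos"];print(t,o["orientation"])
np.save("P.npy",P,allow_pickle=True)
s=[t[0],t[1],t[2]+.0063+.048]
print("ring pred",proj("wrist",s,P),"pin tip pred",proj("wrist",[.5172,-.2525,.074],P),"foot",proj("wrist",[.5172,-.2525,.011],P))
for n in("spool_red","spindle_bare"):
  for r in landmark_of("wrist",n)[:3]: print(n,r)
cv2.imwrite("pics/w6raw.png",im)
cv2.imwrite("pics/w6.png",cv2.resize(im[115:265,130:330],(800,600),interpolation=cv2.INTER_CUBIC))
```

```text
[ 0.5272 -0.1657  0.1577] [179.8545   0.1185 169.1467]
ring pred [255.4579 253.1278] pin tip pred [174.002  188.3808] foot [188.2384 173.2049]
spool_red {'uv': [258.8, 220.1], 'p': 0.62}
spindle_bare {'uv': [189.6, 176.6], 'p': 0.65}
```

View pics/w6.png

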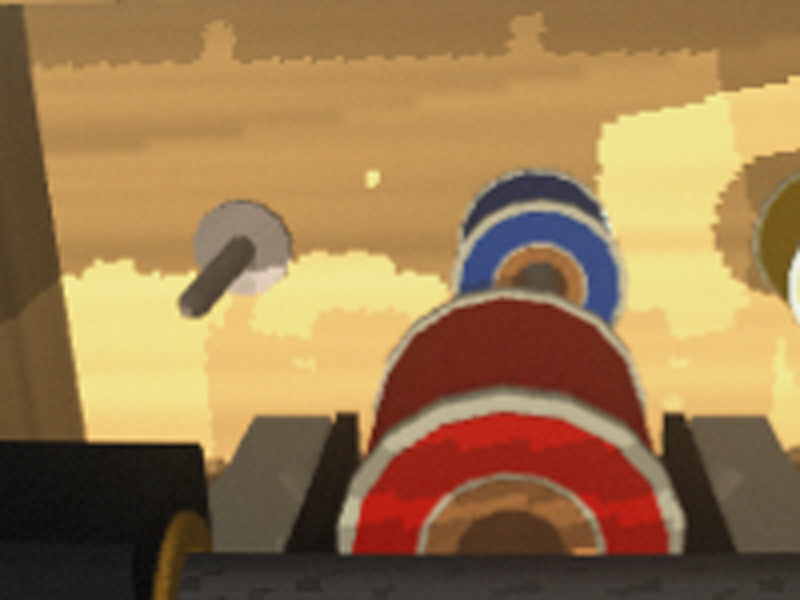

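The picture shows the pin tip at (177.5,192), the foot centre at (190.8,176.8), and the red spool's top flange front at (258,212) with its bottom flange front at (258,188), in full-image pixels. I'll work out both positions from these.

Run:
```python
from h import *
from scipy.optimize import least_squares
np.set_printoptions(precision=4,suppress=True)
P=np.load("P.npy",allow_pickle=True).item();t=np.array([.5272,-.1657,.1577]);th=np.radians(169.15)
tx=np.array([np.cos(th),np.sin(th),0])
print("tip",onz("wrist",(177.5,192),.074,P),"tip(1mm below)",onz("wrist",(177.5,192),.073,P),"foot",onz("wrist",(190.75,176.75),.011,P))
zb=t[2]+.0063
A=[]
# outer flange silhouettes: circle samples projected; compare extremes
def ext(c,z):
    a=np.linspace(0,2*np.pi,180);q=np.array([proj("wrist",[c[0]+.025*np.cos(k),c[1]+.025*np.sin(k),z],P) for k in a]);return q[:,0].min(),q[:,0].max(),q[:,1].min()
def f(c):
    a=ext(c,zb+.048);b=ext(c,zb);return [a[0]-214.5,a[1]-301.25,a[2]-212,b[2]-188]
s=least_squares(f,t[:2],diff_step=1e-3);print("spool",s.x,"vs tcp",s.x-t[:2],f(s.x))
print("blue",onz("wrist",(130+540/4,115+283/4),.059,P))
```

```text
tip [ 0.5218 -0.2499  0.074 ] tip(1mm below) [ 0.5221 -0.2503  0.073 ] foot [ 0.5224 -0.2505  0.011 ]
spool [ 0.5281 -0.1644] vs tcp [0.0009 0.0013] [np.float64(-0.8662320488132877), np.float64(0.8693659722682696), np.float64(1.4474839329947713), np.float64(-1.7215872180968006)]
blue [ 0.5374 -0.1572  0.059 ]
```

```bash
python3 -m inch '-.01 -.1 0 0 0 0;-.02 -.2 0 0 0 0;-.034 -.285 0 0 0 0;-.034 -.285 0 0 0 0;-.034 -.285 .08 0 0 0;-.034 -.285 .18 0 0 0;-.034 -.285 .26 0 0 0;-.034 -.285 .28 0 0 0;-.034 -.285 .28 0 0 0;-.034 -.285 .28 0 0 0'
python3 -c "
from h import *
import time
print(*[get_obs()[k] for k in('tool_pos','orientation','force')])"
```

```text
clock: 14.93
tool_pos: [0.5232, -0.2484, 0.0742]
orientation: [179.9, 0.2, 169.4]
force: [-0.3, -0.4, -1.2]
opening: 0.0486
gripper_force: 30.0
[ 0.52322419 -0.24844343  0.07415097] [1.79864859e+02 1.72184712e-01 1.69391910e+02] [-0.34102706 -0.41439027 -1.1541739 ]
```

```bash
python3 -m inch '0 0 0 0 0 0;0 0 0 0 0 0'; python3 -m inch '0 0 0 0 0 0'
```

```text
clock: 15.1
tool_pos: [0.5237, -0.2489, 0.075]
orientation: [179.8, 0.3, 169.3]
force: [-0.0, -0.1, -0.2]
opening: 0.0484
gripper_force: 30.0
clock: 15.18
tool_pos: [0.5233, -0.2489, 0.0746]
orientation: [179.8, 0.3, 169.3]
force: [0.4, 0.2, -0.8]
opening: 0.0484
gripper_force: 30.0
```

```bash
python3 -m inch '.006 -.01 0 0 0 0;.006 -.01 0 0 0 0;.006 -.01 .01 0 0 0;.006 -.01 .02 0 0 0;.006 -.01 .03 0 0 0;.006 -.01 .04 0 0 0;.006 -.01 .05 0 0 0;.006 -.01 .05 0 0 0'
```

```text
clock: 15.85
tool_pos: [0.5196, -0.2513, 0.0572]
orientation: [179.8, 0.1, 169.3]
force: [-0.3, 0.7, -1.4]
opening: 0.0483
gripper_force: 30.0
```

```bash
python3 -m inch '0 0 .015 0 0 0;0 0 .03 0 0 0;0 0 .045 0 0 0;0 0 .06 0 0 0;0 0 .075 0 0 0;0 0 .075 0 0 0'
```

```text
clock: 16.35
tool_pos: [0.5194, -0.2513, 0.0345]
orientation: [179.8, 0.0, 169.3]
force: [0.1, -0.2, -1.5]
opening: 0.0487
gripper_force: 30.0
```

```bash
python3 -m inch '0 0 .02 0 0 0;0 0 .04 0 0 0;0 0 .06 0 0 0;0 0 .075 0 0 0;0 0 .085 0 0 0;0 0 .09 0 0 0;0 0 .09 0 0 0;0 0 .09 0 0 0'
```

```text
clock: 17.02
tool_pos: [0.5203, -0.2514, 0.0087]
orientation: [179.8, 0.1, 169.3]
force: [-0.4, 0.5, -0.2]
opening: 0.0487
gripper_force: 30.0
```

```bash
python3 -m inch '0 0 .005 0 0 0;0 0 .01 0 0 0;0 0 .01 0 0 0'
```

```text
clock: 17.27
tool_pos: [0.5202, -0.2513, 0.0055]
orientation: [179.8, 0.1, 169.3]
force: [0.2, 0.3, -1.2]
opening: 0.0485
gripper_force: 30.0
```

```bash
python3 -m inch '0 0 .004 0 0 0;0 0 .008 0 0 0;0 0 .008 0 0 0'
```

```text
clock: 17.52
tool_pos: [0.5205, -0.2514, 0.0047]
orientation: [179.9, 0.2, 169.3]
force: [-3.3, 3.2, 13.0]
opening: 0.0484
gripper_force: 30.0
```

Contact came exactly at the expected height (TCP z 0.0047, 13 N), so the spool is on the foot. I'll open partly, because the end wall is close, and then rise.

```bash
python3 -m inch '0 0 -.006 0 0 0;0 0 -.006 0 0 0;0 0 -.006 0 0 0;0 0 -.006 0 0 0;0 0 -.006 0 0 0;0 0 -.006 0 0 0' -.5
python3 -m inch '0 0 -.03 0 0 0;0 0 -.08 0 0 0;0 0 -.15 0 0 0;0 0 -.25 0 0 0;0 0 -.37 0 0 0;0 0 -.5 0 0 0;0 0 -.63 0 0 0;0 0 -.76 0 0 0;0 0 -.86 0 0 0;0 0 -.86 0 0 0'
python3 - <<'E'
from h import *
np.set_printoptions(precision=4,suppress=True)
o=get_obs();P=camera_params("wrist");im=snapshot("wrist")[:,:,::-1].copy();print(o["tool_pos"],o["orientation"],o["joint_pos"])
hinge=np.array([.5374,-.1572,0]);psi=np.radians(-9.4)
cv2.imwrite("pics/w7.png",cv2.resize(im,(768,576)))
for n,z in(("spool_red",.011),("spool_blue",.011),("spool_yellow",.011),("lid_hinge",.085)):
    for r in landmark_of("wrist",n)[:2]: print(n,round(r["p"],2),np.round(r["uv"],1),onz("wrist",r["uv"],z,P))
for c in("top","scene"):
    snapshot(c)
    for r in landmark_of(c,"lid_handle")[:2]: print(c,round(r["p"],2),np.round(r["uv"],1),onz(c,r["uv"],.291))
    for r in boxes_of(c,"lid_handle")[:2]: print(c,r)
E
```

```text
clock: 18.02
tool_pos: [0.5202, -0.2513, 0.0049]
orientation: [179.8, 0.1, 169.3]
force: [0.5, 0.5, -0.2]
opening: 0.0655
gripper_force: 0.0
clock: 18.85
tool_pos: [0.5221, -0.2533, 0.2716]
orientation: [179.9, 0.8, 169.3]
force: [0.7, -0.4, 1.4]
opening: 0.0655
gripper_force: 0.0
[ 0.5221 -0.2533  0.2716] [179.9421   0.8045 169.3475] [ -6.5842   8.8735  -5.4449  -0.0007 -74.875  -94.0677]
spool_red 0.95 [259.4 148.1] [ 0.5196 -0.2474  0.011 ]
spool_blue 0.73 [312.4 149.3] [ 0.538  -0.1601  0.011 ]
spool_blue 0.57 [337.8  34.4] [ 0.37  -0.099  0.011]
spool_yellow 0.62 [371.  147.8] [ 0.5535 -0.0612  0.011 ]
spool_yellow 0.53 [187.8 218.5] [ 0.6227 -0.3999  0.011 ]
lid_hinge 0.74 [322.2 217.3] [ 0.6285 -0.1708  0.085 ]
scene 0.89 [188.1 190.4] [ 0.686  -0.1943  0.291 ]
scene 0.2 [207.7 209.6] [ 0.7362 -0.1536  0.291 ]
scene {'rect': [123.0, 185.8, 144.7, 26.2], 'p': 0.76}
```

View pics/w7.png

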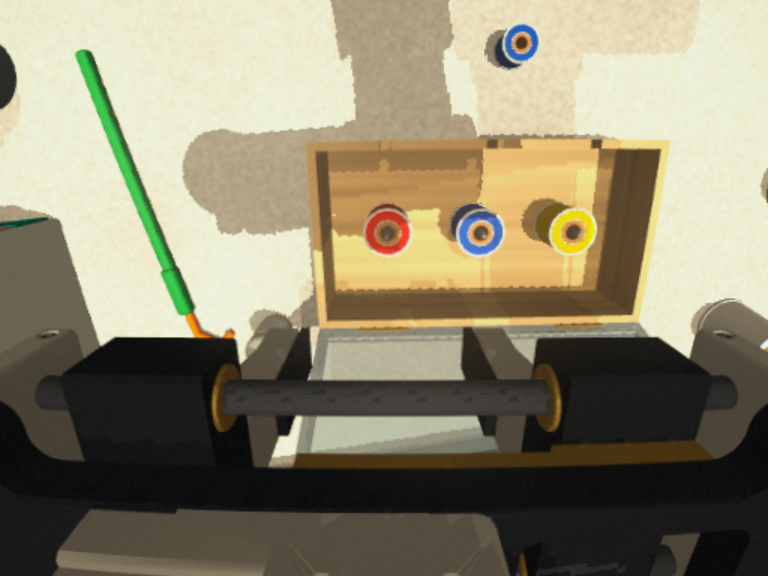

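The picture shows the red (388,232), blue (481,232) and yellow (573,231) spools level in a row on their spindles, so red is seated and the fingers are clear. Now I'll refine the case pose and work out the bar position.

```bash
cat >> h.py <<'E'
def Xc(q,p):
    c,s=np.cos(q[2]),np.sin(q[2]);return np.array([q[0]+c*p[0]-s*p[1],q[1]+s*p[0]+c*p[1],p[2]])
E
python3 - <<'E'
from h import *
from scipy.optimize import least_squares
np.set_printoptions(precision=4,suppress=True)
o=get_obs();P=camera_params("wrist");print(o["tool_pos"],o["joint_pos"])
# picture pose was tool .5221,-.2533,.2716 ; shift camera by difference
d=np.array([.5221,-.2533,.2716])-o["tool_pos"];Rm=cv2.Rodrigues(np.array(P["rvec"],float))[0];P=dict(P);P["tvec"]=np.array(P["tvec"],float).ravel()-Rm@d
pts=[((0,-.095,.059),(388,232)),((0,0,.059),(481,232)),((0,.095,.059),(573,231)),((-.09,-.165,.085),(308,143)),((-.09,.165,.085),(669,141)),((.09,-.165,.085),(317,327))]
f=lambda q:np.concatenate([proj("wrist",Xc(q,p),P)-np.array(u)/1.5 for p,u in pts])
s=least_squares(f,[.537,-.158,-.16],loss='soft_l1');q=s.x;print(q,np.degrees(q[2]));print(f(q).reshape(-1,2))
print("hinge",Xc(q,(.09,0,.085)),"bar",Xc(q,(.1526,0,.2907)))
for c in("top","scene"): print(c,proj(c,Xc(q,(.1526,0,.2907))))
np.save("q.npy",q)
E
```

```text
[ 0.5193 -0.2519  0.2624] [ -6.5814   9.3011  -6.0343  -0.1571 -74.5785 -94.0693]
[ 0.5359 -0.1563 -0.176 ] -10.085002271022613
[[-0.8381  0.977 ]
 [-0.0859  0.3831]
 [ 0.0303  0.6706]
 [-0.7841 -1.9872]
 [ 0.8643 -0.4056]
 [ 1.091   0.0211]]
hinge [ 0.6245 -0.172   0.085 ] bar [ 0.6862 -0.183   0.2907]
top [300.1333 140.5269]
scene [193.3658 190.122 ]
```

```bash
python3 -m inch '0 0 -.13 0 0 -.036;-.03 .02 -.22 0 0 -.072;-.1 .06 -.22 0 0 -.108;-.2 .12 -.22 0 0 -.144;-.3 .18 -.22 0 0 -.18;-.39 .25 -.22 0 0 -.216;-.46 .3 -.22 0 0 -.252;-.5 .33 -.22 0 0 -.288;-.504 .33 -.22 0 0 -.324;-.504 .33 -.22 0 0 -.36' -1
python3 -m inch '0 0 0 0 0 -.036;0 0 0 0 0 -.072;0 0 0 0 0 -.108;0 0 0 0 0 -.143;0 0 0 0 0 -.143;0 0 0 0 0 -.143'
python3 - <<'E'
from h import *
np.set_printoptions(precision=4,suppress=True)
q=np.load("q.npy");o=get_obs();print(o["joint_pos"],o["tool_pos"],o["orientation"],o["opening"])
b=Xc(q,(.1526,0,.2907));rows([([b[0],b[1],.33],[180,0,79.9-180]),([b[0],b[1],.242],[180,0,79.9-180])])
P=camera_params("wrist");snapshot("wrist");print("pred bar",[proj("wrist",Xc(q,(.1526,y,.2907)),P) for y in(-.06,0,.06)])
for r in landmark_of("wrist","lid_handle")[:2]:print(r)
E
```

```text
clock: 20.23
tool_pos: [0.6873, -0.182, 0.3278]
orientation: [179.9, 0.1, -125.5]
force: [0.2, -0.9, -0.4]
opening: 0.0878
gripper_force: 0.0
clock: 20.73
tool_pos: [0.6862, -0.1828, 0.3293]
orientation: [-179.9, 0.2, -100.3]
force: [0.3, -0.2, -0.0]
opening: 0.0878
gripper_force: 0.0
[  0.672   21.4523  18.7333  -0.1323 -87.1439 -11.012 ] [ 0.6862 -0.1828  0.3293] [-179.8906    0.1559 -100.3463] 0.08784358649902597
[ 0.0006  0.0001 -0.0022 -0.0006  0.0009 -0.0014]
[ 0.0014  0.0007  0.2912 -0.0006  0.0009 -0.0014]
pred bar [array([256.3266, 126.4293]), array([256.6954, 194.9718]), array([257.015 , 253.7602])]
{'uv': [252.9, 196.1], 'p': 0.95}
{'uv': [342.9, 93.6], 'p': 0.57}
```

The detector puts the handle within 4 px of the prediction. I'll descend astride the bar and close.

```bash
python3 -m inch '0 0 .05 0 0 0;0 0 .11 0 0 0;0 0 .17 0 0 0;0 0 .22 0 0 0;0 0 .26 0 0 0;0 0 .285 0 0 0;0 0 .285 0 0 0;0 0 .285 0 0 0'
```

```text
clock: 21.5
tool_pos: [0.6866, -0.1828, 0.2445]
orientation: [-179.9, 0.1, -100.2]
force: [0.9, -0.9, -0.1]
opening: 0.0873
gripper_force: 0.0
```

```bash
python3 -m inch '0 0 0 0 0 0;0 0 0 0 0 0;0 0 0 0 0 0;0 0 0 0 0 0;0 0 0 0 0 0;0 0 0 0 0 0;0 0 0 0 0 0;0 0 0 0 0 0;0 0 0 0 0 0;0 0 0 0 0 0' 1
python3 -m inch '0 0 0 0 0 0;0 0 0 0 0 0;0 0 0 0 0 0;0 0 0 0 0 0'
```

```text
clock: 22.33
tool_pos: [0.6865, -0.1826, 0.2442]
orientation: [-179.9, 0.2, -100.2]
force: [0.7, -0.1, 0.3]
opening: 0.0265
gripper_force: 0.0
clock: 22.67
tool_pos: [0.6867, -0.1827, 0.2444]
orientation: [-179.8, 0.2, -100.1]
force: [1.4, 0.4, 0.1]
opening: 0.0089
gripper_force: 30.0
```

Gripped on the bar (8.9 mm, 30 N). Now I'll compute the arc.

```bash
cat >> h.py <<'E'
def arc(a0,a1,n,t0,t1,L=.046):
    q=np.load("q.npy");cx=np.array([np.cos(q[2]),np.sin(q[2]),0]);cy=np.array([-cx[1],cx[0],0])
    base=R.from_euler('xyz',[180,0,np.degrees(q[2])+90-180],degrees=True)
    def pose(a,t):
        p=cx*(-.215*np.cos(a)+.0035*np.sin(a))+np.array([0,0,.215*np.sin(a)+.0035*np.cos(a)])
        r=R.from_rotvec(-np.radians(t)*cy)*base
        return p+L*r.as_matrix()[:,2],r
    p0,r0=pose(a0,t0);out=[]
    for s in np.linspace(0,1,n+1)[1:]:
        p,r=pose(a0+(a1-a0)*s,t0+(t1-t0)*s);out.append(np.r_[r0.inv().apply(p-p0)/.3,(r0.inv()*r).as_rotvec()/np.pi])
    print(';'.join(' '.join(f"{v:.3f}".rstrip('0').rstrip('.') for v in w) for w in out))
E
python3 - <<'E'
from h import *
arc(1.85,1.6,8,0,6);arc(1.6,1.2,10,6,16);arc(1.2,.82,10,16,25)
E
```

```text
0 0.02 -0.006 0.004 -0 -0;0 0.039 -0.012 0.008 -0 -0;0 0.059 -0.017 0.013 -0 -0;0 0.079 -0.021 0.017 -0 -0;0 0.099 -0.024 0.021 0 -0;0 0.119 -0.027 0.025 -0 -0;0 0.14 -0.03 0.029 -0 -0;0 0.16 -0.031 0.033 -0 -0
0 0.026 -0.004 0.006 0 -0;0 0.052 -0.006 0.011 0 0;0 0.078 -0.008 0.017 0 -0;0 0.104 -0.008 0.022 0 -0;0 0.13 -0.008 0.028 0 -0;0 0.156 -0.006 0.033 0 -0;0 0.181 -0.003 0.039 0 -0;0 0.207 0.001 0.044 0 0;0 0.233 0.006 0.05 0 -0;0 0.258 0.012 0.056 0 -0
-0 0.025 0.003 0.005 -0 0;0 0.049 0.006 0.01 0 0;0 0.074 0.011 0.015 -0 0;0 0.098 0.016 0.02 -0 0;0 0.122 0.023 0.025 -0 0;0 0.146 0.03 0.03 -0 -0;0 0.169 0.038 0.035 0 0;0 0.192 0.048 0.04 -0 0;0 0.215 0.058 0.045 -0 0;0 0.237 0.069 0.05 -0 0
```

```bash
python3 -m inch '0 .02 -.006 .004 0 0;0 .039 -.012 .008 0 0;0 .059 -.017 .013 0 0;0 .079 -.021 .017 0 0;0 .099 -.024 .021 0 0;0 .119 -.027 .025 0 0;0 .14 -.03 .029 0 0;0 .16 -.031 .033 0 0;0 .16 -.031 .033 0 0'
```

```text
clock: 23.42
tool_pos: [0.6377, -0.1743, 0.2536]
orientation: [-173.9, 0.2, -100.2]
force: [-0.6, -1.8, -3.3]
opening: 0.0089
gripper_force: 30.0
```

Forces are small and it is still gripped, so I'll continue.

```bash
python3 -m inch '0 .026 -.004 .006 0 0;0 .052 -.006 .011 0 0;0 .078 -.008 .017 0 0;0 .104 -.008 .022 0 0;0 .13 -.008 .028 0 0;0 .156 -.006 .033 0 0;0 .181 -.003 .039 0 0;0 .207 .001 .044 0 0;0 .233 .006 .05 0 0;0 .258 .012 .056 0 0'
python3 -m inch '0 0 0 0 0 0'
```

```text
clock: 24.25
tool_pos: [0.5633, -0.1617, 0.2414]
orientation: [-163.9, 0.1, -100.2]
force: [1.2, -7.5, -3.3]
opening: 0.0092
gripper_force: 30.0
clock: 24.33
tool_pos: [0.5614, -0.1613, 0.2408]
orientation: [-163.9, 0.1, -100.2]
force: [0.7, -5.8, -5.0]
opening: 0.009
gripper_force: 29.9
```

```bash
python3 -m inch '0 .025 .003 .005 0 0;0 .049 .006 .01 0 0;0 .074 .011 .015 0 0;0 .098 .016 .02 0 0;0 .122 .023 .025 0 0;0 .146 .03 .03 0 0;0 .169 .038 .035 0 0;0 .192 .048 .04 0 0;0 .215 .058 .045 0 0;0 .237 .069 .05 0 0'
python3 -m inch '0 0 0 0 0 0;0 0 0 0 0 0'
python3 - <<'E'
from h import *
np.set_printoptions(precision=4,suppress=True)
q=np.load("q.npy");o=get_obs();r=R.from_euler('xyz',o["orientation"],degrees=True);b=o["tool_pos"]-.046*r.as_matrix()[:,2]
h=Xc(q,(.09,0,.085));d=b-h;cx=np.array([np.cos(q[2]),np.sin(q[2])])
x=-d[:2]@cx;print("bar",b,"rel",x,d[2],np.hypot(x,d[2]),"angle",np.arctan2(d[2],x)-np.arctan2(.0035,.215))
for c in("scene","top"):
    snapshot(c)
    for k in landmark_of(c,"lid_handle")[:2]: print(c,k)
    for a in(.7,.785,.85,.9): print(a,proj(c,Xc(q,(.09-.215*np.cos(a)+.0035*np.sin(a),0,.085+.215*np.sin(a)+.0035*np.cos(a)))))
print(o["force"],o["moment"],o["joint_pos"])
E
```

```text
clock: 25.17
tool_pos: [0.5007, -0.1509, 0.2008]
orientation: [-155.0, 0.0, -100.3]
force: [4.4, -14.3, -7.4]
opening: 0.009
gripper_force: 29.9
clock: 25.33
tool_pos: [0.5001, -0.1509, 0.2005]
orientation: [-155.1, 0.0, -100.2]
force: [0.9, -11.6, -5.0]
opening: 0.0087
gripper_force: 29.9
bar [ 0.481  -0.1474  0.2422] rel 0.14560759802399365 0.15716620517109892 0.2142493609096673 angle 0.8072777194528519
scene {'uv': [206.1, 127.6], 'p': 0.84}
scene {'uv': [415.7, 206.0], 'p': 0.33}
0.7 [210.7631 127.4917]
0.785 [209.583  128.0512]
0.85 [208.6387 128.9095]
0.9 [207.89   129.8318]
top {'uv': [283.3, 215.5], 'p': 0.69}
top {'uv': [310.0, 208.5], 'p': 0.68}
0.7 [284.2277 218.7287]
0.785 [285.3815 213.9546]
0.85 [286.3004 210.0448]
0.9 [287.0251 206.8984]
[  0.8917 -11.6158  -5.0412] [-3.2319  1.813  -1.6216] [ 11.4238 -10.5866 -45.5624  16.6701 -32.7693 -33.9486]
```

```bash
python3 -m inch '.004 .007 .002 0 0 0;.008 .015 .005 0 0 0;.008 .015 .005 0 0 0;.008 .015 .005 0 0 0'
python3 - <<'E'
from h import *
np.set_printoptions(precision=4,suppress=True)
q=np.load("q.npy");o=get_obs();r=R.from_euler('xyz',o["orientation"],degrees=True);b=o["tool_pos"]-.046*r.as_matrix()[:,2]
d=b-Xc(q,(.09,0,.085));x=-d[:2]@[np.cos(q[2]),np.sin(q[2])];print(x,d[2],np.hypot(x,d[2]),"angle",np.arctan2(d[2],x)-.0163,o["force"],o["gripper_force"],o["qvel"])
snapshot("top")
for n in("spool_red","spool_blue","spool_yellow","lid_handle"): print(n,[(round(k["p"],2),np.round(k["uv"],1)) for k in landmark_of("top",n)[:3]])
E
```

```text
clock: 25.87
tool_pos: [0.4992, -0.1508, 0.1994]
orientation: [-154.8, 0.2, -100.1]
force: [-3.9, 3.7, 2.8]
opening: 0.0089
gripper_force: 29.9
0.14673411569183023 0.15597516857581106 0.21414750505227956 angle 0.7996164997782762 [-3.9207  3.6584  2.8082] 29.927890598773956 [-0.0056  0.0432  0.073   0.0877 -0.272   0.0837]
spool_red [(0.56, array([312.6, 209. ])), (0.17, array([256.3, 199.8]))]
spool_blue []
spool_yellow [(0.41, array([256.2, 200.4]))]
lid_handle [(0.88, array([281.8, 217.3]))]
```

```bash
python3 -m inch '0 0 0 0 0 0;0 0 0 0 0 0;0 0 0 0 0 0;0 0 0 0 0 0;0 0 0 0 0 0;0 0 0 0 0 0'
python3 - <<'E'
from h import *
q=np.load("q.npy");A=[]
for c in("scene","top"):
    snapshot(c)
    for n in("lid_handle",):
        for k in landmark_of(c,n)[:1]:
            f=lambda a:proj(c,Xc(q,(.09-.215*np.cos(a)+.0035*np.sin(a),0,.085+.215*np.sin(a)+.0035*np.cos(a))))
            g=np.arange(.6,1,.01);print(c,k["uv"],g[np.argmin([np.abs(f(a)[1]-k["uv"][1]) for a in g])])
o=get_obs();r=R.from_euler('xyz',o["orientation"],degrees=True);b=o["tool_pos"]-.046*r.as_matrix()[:,2]
d=b-Xc(q,(.09,0,.085));x=-d[:2]@[np.cos(q[2]),np.sin(q[2])];print("angle",np.arctan2(d[2],x)-.0163,np.arcsin(d[2]/.215)-.0163,np.arccos(x/.215)-.0163,o["force"])
E
```

```text
clock: 26.62
tool_pos: [0.4992, -0.1508, 0.1993]
orientation: [-154.8, 0.2, -100.1]
force: [-3.4, 3.9, 2.7]
opening: 0.0089
gripper_force: 29.9
scene [208.1, 130.0] 0.9100000000000003
top [287.1, 215.6] 0.7600000000000001
angle 0.7995702466553608 0.7953004318393069 0.803351650237619 [-2.36405115  4.1608066   3.53589068]
```

The lid is steady at about 0.79–0.80 rad, the grip is 30 N and the forces are small. Handing in.

```bash
python3 -c "
from plant import *
print(close_job())"
```

```text
the job is handed in; nothing more can be done
None
```

The red spool is on the bare spindle, resting on its foot, and the arm is holding the lid at about 45–46° above closed (estimated from the arm's pose, roughly ±2°); I handed the job in at about 27 s, after two early grabs at the spool that closed above it without gripping or moving it.

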